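# Line up the microscope objectives by length

### The arm

A 6-joint arm with a two-finger parallel gripper is mounted at the origin on the work surface. World frame = base frame: x ahead of the robot, y to its left, z up, the work surface at z = 0. Lengths are in m, angles in rad, forces in N, time in s.
With the tool pointing down it reaches from about 0.3 to 0.775 m from the base axis. Payload 14.6 kg.
Tool frame: the origin (TCP) lies midway between the tips of the shut fingers; the grasp point (between the pads) lies 19 mm behind it; z points along the fingers, y is the line along which they close (so a half turn about z gives the same grasp; the last joint's range is limited). The gripper opens to 94 mm and grips with 3 to 60 N. Pads are 16 mm wide; open, the fingers measure 119 mm over their backs; the gripper's body (75 mm by 177 mm) begins 78 mm behind the grasp point.
Start: joints at [-1.198, 0.3, 1.521, -0, 1.321, -0.067], TCP at [0.234, -0.498, 0.205] pointing down, gripper open.
Joint ranges: [-3.03, 3.03], [-0.79, 2.21], [0.23, 2.52], [-1.04, 4.18], [0, 3.07], [-2.55, 2.55]. Speed limits (rad/s): [2.22, 2.22, 2.57, 3.14, 3.14, 3.14].

### API

Orientations are given as [roll, pitch, yaw] about the fixed x, y, z axes, in that order (R = Rz(yaw) Ry(pitch) Rx(roll)).
In Python, from station import robot, optics gives the robot as it stands.
- The arm moves only by the shell command python3 -m inch 'ROWS'. ROWS is JSON, a list of rows, each a list of 3 entries, a list of its own where there are three numbers: the closure in counts, from 0 (fully open) to 255 (shut), then the shift along the tool's x, y, z in cm, then the turn, a rotation vector about the tool's x, y, z in rad. A call has 1 to 10 rows; each row is the pose to reach, as a shift and turn from the pose commanded when the call began, along the tool's axes at that moment; what a row does not reach only later rows make up. A row lasts 1/12 s, in which the tool goes at most 41.7 mm and 7.16 degrees, less where a joint would pass 70% of its speed; a pose out of reach is approached as far as the arm can. A call with a gripper value outside its range is refused whole. The fingers move at their own pace and stop on an object; the grip force is fixed at half the most. Time passes only in rows, so rows that repeat a pose let the fingers close. It gives the time, the measured TCP pose, the force, the opening and the grip force at its end, in the units of the state.
- robot.sense(): the state, without advancing time (a new reading comes with each control period).
- optics.read_camera(name): name is "scene" or "side" or "wrist"; returns the picture (480x640x3 uint8, red, green, blue); there is no depth.
- optics.camera_model(name): a dict with "K" (3x3 intrinsics, pixels), "pose" (4x4, takes a point from camera to world coordinates); the wrist camera has in their place "tool_from_camera" (4x4, takes a point from camera to tool coordinates, whose origin is the TCP and whose axes are the flange's). Camera axes: x right, y up, looking along -z (the intrinsics and any distortion apply to the point x, -y, -z); pixel columns grow to the right and rows downward; lengths in m; the calibration is good to about 2 mm. A picture is of the moment at which its call begins: read the wrist's pose just before it. camera_model takes no time and is no camera call.
- robot.close_job(): hands the job in; it is judged then, once.
The state is a dict: "clock": time; "q": joint angles; "qd": joint speeds; "tau": joint torques, N m; "eef_pos": TCP position; "eef_rot": TCP orientation; "force": force on the tool from outside, world axes, zero at the start; "torque": the same for the moment, N m; "finger_gap": opening from 0.0 (shut) to 1.0 (fully open); "finger_force": force on a finger pad.
Only numpy, scipy, OpenCV 4.12 (cv2) and the standard library are available. Lean on these libraries where they do the work, as an engineer would, in place of code of your own. Each camera call takes 0.05 s, during which the arm holds its last target. There are 200 camera calls.

### The job

Stand the four microscope objectives on the row of ring marks on the strip, one centred on each mark, in order of length: the longest next to the tall end stop, then shorter and shorter towards the other end. Keep them upright, set them down gently without dropping or toppling any, and leave the polished specimen on the desk where it is.

Things in the scene. Friction and masses are not known exactly. Their poses are not given: they have to be found in the camera images.
- obj_a_mid (a point): shortest objective: thick steel barrel with a blunt, wide front. A loose upright round metal microscope objective, 42 mm tall in all, standing on a black screw cap (44 mm diameter, 8 mm high); above it the straight barrel, 34 mm diameter, from 8 to 34 mm above its foot, then a narrower nose. 0.08 to 0.25 kg. This point is on its axis, half-way up (21 mm above its foot); z axis up along the objective.
- obj_b_mid (a point): second shortest objective: steel barrel with a short cone at the front. A loose upright round metal microscope objective, 58 mm tall in all, standing on a black screw cap (44 mm diameter, 8 mm high); above it the straight barrel, 34 mm diameter, from 8 to 40 mm above its foot, then a narrower nose. 0.08 to 0.25 kg. This point is on its axis, half-way up (29 mm above its foot); z axis up along the objective.
- obj_c_mid (a point): second longest objective: steel barrel with a longer cone at the front. A loose upright round metal microscope objective, 74 mm tall in all, standing on a black screw cap (44 mm diameter, 8 mm high); above it the straight barrel, 34 mm diameter, from 8 to 48 mm above its foot, then a narrower nose. 0.08 to 0.25 kg. This point is on its axis, half-way up (37 mm above its foot); z axis up along the objective.
- obj_d_mid (a point): longest objective: steel barrel with a slender, pointed front. A loose upright round metal microscope objective, 90 mm tall in all, standing on a black screw cap (44 mm diameter, 8 mm high); above it the straight barrel, 34 mm diameter, from 8 to 56 mm above its foot, then a narrower nose. 0.08 to 0.25 kg. This point is on its axis, half-way up (45 mm above its foot); z axis up along the objective.
- mark_1: mark 1 of 4: a flat white ring, 56 mm diameter, painted on the fixed storage strip (an aluminium bar with black top, 70 x 400 mm, 6 mm thick, lying on the desk). Origin at the ring's centre, on the strip's top face (6 mm above the desk). Marks 1 to 4 follow each other in a straight row, 80 mm apart, along the mark's y axis (mark 4 on the +y side); x axis across the strip, z up.
- mark_2: mark 2 of 4: a flat white ring, 56 mm diameter, painted on the fixed storage strip (an aluminium bar with black top, 70 x 400 mm, 6 mm thick, lying on the desk). Origin at the ring's centre, on the strip's top face (6 mm above the desk). Marks 1 to 4 follow each other in a straight row, 80 mm apart, along the mark's y axis (mark 4 on the +y side); x axis across the strip, z up.
- mark_3: mark 3 of 4: a flat white ring, 56 mm diameter, painted on the fixed storage strip (an aluminium bar with black top, 70 x 400 mm, 6 mm thick, lying on the desk). Origin at the ring's centre, on the strip's top face (6 mm above the desk). Marks 1 to 4 follow each other in a straight row, 80 mm apart, along the mark's y axis (mark 4 on the +y side); x axis across the strip, z up.
- mark_4: mark 4 of 4: a flat white ring, 56 mm diameter, painted on the fixed storage strip (an aluminium bar with black top, 70 x 400 mm, 6 mm thick, lying on the desk). Origin at the ring's centre, on the strip's top face (6 mm above the desk). Marks 1 to 4 follow each other in a straight row, 80 mm apart, along the mark's y axis (mark 4 on the +y side); x axis across the strip, z up.
- tall_stop: the tall end stop: a fixed round steel post, 16 mm diameter, 45 mm high, standing on one end of the strip, in line with the row, 60 mm beyond the outermost mark at that end (either mark 1 or mark 4). The other end has a like post only 10 mm high. Origin at the centre of its foot, z up.
- specimen_mid (a point): a polished metal specimen in a black resin disc, 36 mm diameter, 18 mm high, lying loose on the desk among the objectives; not to be disturbed. This point is at its centre.

How it is judged:
By the outcome, as a careful person would: the job done as asked, in the order asked, and still so for the second after the job is handed in, with the robot touching nothing.
It also fails if it takes over 109 s, if anything falls off the work surface, if the arm or the gripper's body presses on something with over 40 N, if the wrist force passes 120 N, or if a joint passes its speed limit or range.

## Working session

There is one attempt and no reset: what is moved stays moved. The work goes in short steps, Python scripts to look and compute and a shell command to move; the robot and the scene stay as the last step left them, time stands still between calls to the robot, and variables do not carry over. Pictures are saved under pics/ and viewed, at most 14 in all, crops included, and the job is handed in when it is done.

```bash
mkdir -p pics; ls; python3 - <<'E'
from station import robot, optics
import cv2
s=robot.sense(); print(s['clock'],s['eef_pos'],s['eef_rot'],s['finger_gap'])
for n in ("scene","side"):
    cv2.imwrite(f"pics/{n}0.png",optics.read_camera(n)[:,:,::-1]); print(n,optics.camera_model(n))
print(optics.camera_model("wrist"))
E
```

```text
pics
0.0 [ 0.23407618 -0.4974156   0.20489522] [-3.14045762e+00 -8.38556103e-05  4.39835030e-01] 0.9991713504878251
scene {'K': array([[509.16387473,   0.        , 322.77807806],
       [  0.        , 509.16387473, 250.5386286 ],
       [  0.        ,   0.        ,   1.        ]]), 'pose': array([[-0.57782097, -0.46882815,  0.66807416,  1.27951212],
       [ 0.81608851, -0.32078759,  0.48072328,  0.52343834],
       [-0.01106671,  0.82297964,  0.56796306,  0.6510406 ],
       [ 0.        ,  0.        ,  0.        ,  1.        ]])}
side {'K': array([[438.18142942,   0.        , 321.6777463 ],
       [  0.        , 438.18142942, 242.51733565],
       [  0.        ,   0.        ,   1.        ]]), 'pose': array([[ 0.97447993,  0.12525946, -0.18627651,  0.38886832],
       [-0.22334127,  0.62430958, -0.74856945, -0.59394879],
       [ 0.02252881,  0.77106913,  0.63635277,  0.58357964],
       [ 0.        ,  0.        ,  0.        ,  1.        ]])}
{'K': array([[354.93585364,   0.        , 322.00625065],
       [  0.        , 354.93585364, 239.90266661],
       [  0.        ,   0.        ,   1.        ]]), 'tool_from_camera': array([[ 1.16900242e-03,  9.64557462e-01,  2.63870302e-01,
         7.58365335e-02],
       [ 9.99998524e-01, -1.45983683e-03,  9.06111121e-04,
         6.20440951e-04],
       [ 1.25920383e-03,  2.63868853e-01, -9.64557745e-01,
        -1.80034441e-01],
       [ 0.00000000e+00,  0.00000000e+00,  0.00000000e+00,
         1.00000000e+00]])}
```

View pics/scene0.png

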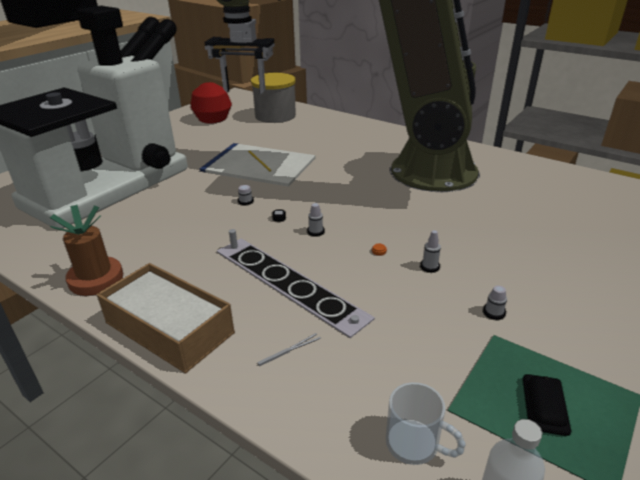

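View pics/side0.png

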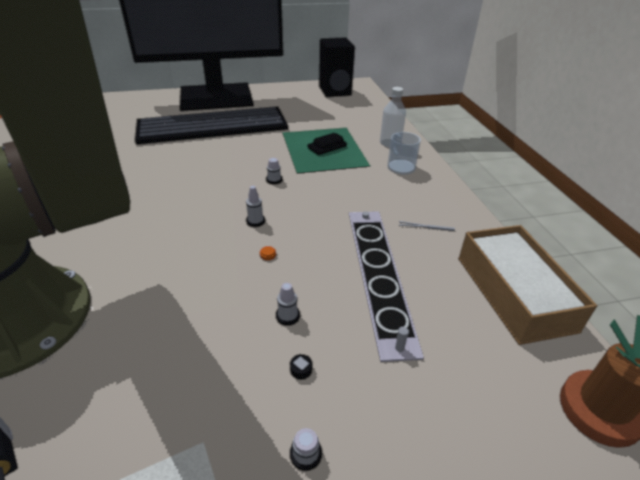

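The scene view shows the objectives at (246,195), (316,220), (431,252) and (497,302), and the specimen at (279,215). The rings run from (252,258) to (331,307), with the tall post at (234,240). In the side view the same objects are at (306,447), (288,303), (255,207), (274,170) and the specimen at (301,366). The rings there run from (392,320) to (370,233), with the post at (402,340).

```bash
cat > h.py <<'E'
import numpy as np, cv2
def ray(K,P,u,v,z):
    d=P[:3,:3]@np.array([(u-K[0,2])/K[0,0],-(v-K[1,2])/K[1,1],-1.])
    o=P[:3,3]; return o+d*(z-o[2])/d[2]
def proj(K,P,X):
    c=P[:3,:3].T@(np.asarray(X)-P[:3,3]); return np.array([K[0,0]*c[0]/-c[2]+K[0,2],-K[1,1]*c[1]/-c[2]+K[1,2]])
def cap(img,K,P,u,v,r=22,w=22,thr=60):
    x0,y0=int(u-w),int(v-w); g=img[max(y0,0):y0+2*w,x0:x0+2*w].max(2)
    n,l,s,c=cv2.connectedComponentsWithStats((g<thr).astype(np.uint8))
    i=1+np.argmax(s[1:,4]); x,y,ww,h,a=s[i]
    p=ray(K,P,x0+x+ww/2-.5,max(y0,0)+y+h-.5,0); d=(p-P[:3,3])[:2]; d/=np.linalg.norm(d)
    return p[:2]+d*r/1000,(ww,h,a)
E
python3 - <<'E'
from h import *
from station import optics
px=dict(scene=dict(a=(246,200),s=(279,215),c=(316,230),d=(431,265),b=(496,311)),side=dict(a=(306,455),s=(301,366),c=(288,315),d=(255,218),b=(274,178)))
rg=dict(scene=[(252,258),(276,272),(302,288),(331,307)],side=[(392,320),(383,287),(376,258),(370,233)])
for n in px:
    m=optics.camera_model(n);K,P=m['K'],m['pose'];im=cv2.imread(f'pics/{n}0.png')
    for k,(u,v) in px[n].items(): print(n,k,cap(im,K,P,u,v,18 if k=='s' else 22))
    for u,v in rg[n]: print(n,'ring',ray(K,P,u,v,.006)[:2].round(4))
    print('post',ray(K,P,*((234,248) if n=='scene' else (400,349)),.006)[:2])
    print(K[0,0])
E
```

```text
scene a (array([ 0.44054304, -0.3319703 ]), (np.int32(15), np.int32(8), np.int32(56)))
scene s (array([ 0.45913365, -0.20202197]), (np.int32(14), np.int32(12), np.int32(99)))
scene c (array([ 0.45558747, -0.09186583]), (np.int32(17), np.int32(8), np.int32(73)))
scene d (array([0.43256059, 0.1976028 ]), (np.int32(20), np.int32(12), np.int32(97)))
scene b (array([0.49661796, 0.36385705]), (np.int32(23), np.int32(16), np.int32(141)))
scene ring [ 0.6318 -0.1338]
scene ring [ 0.6413 -0.0579]
scene ring [0.653  0.0198]
scene ring [0.6677 0.1009]
post [ 0.62559556 -0.19355976]
509.1638747273945
side a (array([ 0.44164659, -0.32972561]), (np.int32(31), np.int32(25), np.int32(287)))
side s (array([ 0.45922988, -0.20159642]), (np.int32(21), np.int32(25), np.int32(294)))
side c (array([ 0.45706017, -0.09023791]), (np.int32(23), np.int32(15), np.int32(143)))
side d (array([0.43174231, 0.19629207]), (np.int32(18), np.int32(9), np.int32(83)))
side b (array([0.49728964, 0.36276825]), (np.int32(15), np.int32(7), np.int32(57)))
side ring [ 0.6296 -0.1416]
side ring [ 0.6405 -0.0631]
side ring [0.6534 0.0169]
side ring [0.6663 0.0963]
post [ 0.62140665 -0.20152139]
438.18142941830314
```

```bash
cat >> h.py <<'E'
from scipy.spatial.transform import Rotation as R
def go(x,y,z,yaw=None):
    from station import robot
    s=robot.sense(); r=R.from_euler('xyz',s['eef_rot'])
    t=r.apply(np.array([x,y,z])-s['eef_pos'],inverse=True)*100
    w=(r.inv()*R.from_euler('xyz',[np.pi,0,yaw])).as_rotvec() if yaw is not None else 0
    print(s['clock'],'pos',s['eef_pos'].round(4),s['eef_rot'].round(3),'gap',round(s['finger_gap'],3),'F',s['force'].round(1)); print('shift',t.round(2),'turn',np.round(w,3))
E
python3 - <<'E'
from h import *
from station import optics
for n in('scene','side'):
    m=optics.camera_model(n)
    for k,x,y in(('c',.4563,-.091),('d',.4322,.197),('b',.497,.3633)):
        print(n,k,[proj(m['K'],m['pose'],(x,y,z)).round(0).tolist() for z in(0,.058,.074,.09)])
go(.648,-.02,.2,1.42)
E
```

```text
scene c [[315.0, 231.0], [315.0, 210.0], [314.0, 204.0], [314.0, 197.0]]
scene d [[430.0, 266.0], [433.0, 244.0], [434.0, 237.0], [435.0, 231.0]]
scene b [[495.0, 312.0], [501.0, 288.0], [503.0, 282.0], [504.0, 275.0]]
side c [[287.0, 316.0], [286.0, 293.0], [286.0, 286.0], [286.0, 279.0]]
side d [[255.0, 220.0], [253.0, 198.0], [253.0, 192.0], [252.0, 186.0]]
side b [[274.0, 179.0], [272.0, 158.0], [272.0, 152.0], [272.0, 146.0]]
0.1 pos [ 0.2341 -0.4974  0.2049] [-3.141 -0.     0.44 ] gap 1.003 F [-0.7  0.   1.1]
shift [ 57.78 -25.58   0.53] turn [-0.001 -0.001 -0.98 ]
```

```bash
python3 - <<'E'
import cv2,numpy as np
a=cv2.imread('pics/scene0.png')
t=[cv2.resize(a[y-50:y+20,x-30:x+30],None,fx=4,fy=4) for x,y in((316,234),(431,268),(496,315))]
cv2.imwrite('pics/t.png',np.hstack(t))
E
```

```text
(no output)
```

View pics/t.png

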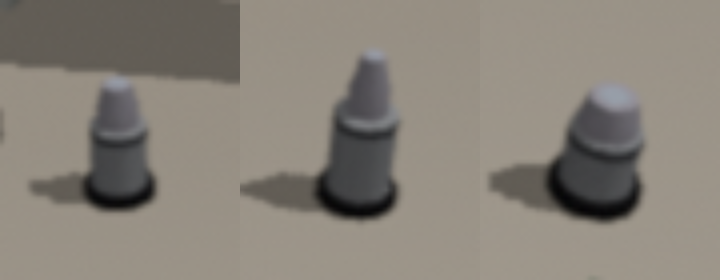

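The crop shows three upright objectives with tops at scene rows of about 203, 231 and 287. That gives heights of 74, 90 and 58 mm, so c, d and b are identified. Next I move above the row to measure the rings.

```bash
python3 -m inch '[[0,[57.8,-25.6,0.5],[0,0,-0.98]],[0,[57.8,-25.6,0.5],[0,0,-0.98]],[0,[57.8,-25.6,0.5],[0,0,-0.98]],[0,[57.8,-25.6,0.5],[0,0,-0.98]],[0,[57.8,-25.6,0.5],[0,0,-0.98]],[0,[57.8,-25.6,0.5],[0,0,-0.98]],[0,[57.8,-25.6,0.5],[0,0,-0.98]],[0,[57.8,-25.6,0.5],[0,0,-0.98]],[0,[57.8,-25.6,0.5],[0,0,-0.98]],[0,[57.8,-25.6,0.5],[0,0,-0.98]]]'
python3 -c "
from h import *
go(.648,-.02,.2,1.42)"
```

```text
clock: 0.93
eef_pos: [0.5079, -0.1808, 0.202]
eef_rot: [-3.141, -0.0, 1.421]
force: [0.5, -0.2, 0.7]
finger_gap: 0.997
finger_force: 0.0
0.9333 pos [ 0.5079 -0.1808  0.202 ] [-3.141 -0.     1.421] gap 0.997 F [ 0.5 -0.2  0.7]
shift [18.   11.44  0.2 ] turn [-0.    -0.     0.001]
```

```bash
python3 -m inch '[[0,[18,11.4,0.2],[0,0,0]],[0,[18,11.4,0.2],[0,0,0]],[0,[18,11.4,0.2],[0,0,0]],[0,[18,11.4,0.2],[0,0,0]],[0,[18,11.4,0.2],[0,0,0]],[0,[18,11.4,0.2],[0,0,0]],[0,[18,11.4,0.2],[0,0,0]],[0,[18,11.4,0.2],[0,0,0]]]'
cat >> h.py <<'E'
def wrist(name=None):
    from station import robot,optics
    s=robot.sense(); im=optics.read_camera('wrist')[:,:,::-1].copy(); m=optics.camera_model('wrist')
    T=np.eye(4);T[:3,:3]=R.from_euler('xyz',s['eef_rot']).as_matrix();T[:3,3]=s['eef_pos']
    if name: cv2.imwrite(f'pics/{name}.png',im)
    return im,m['K'],T@m['tool_from_camera']
E
python3 - <<'E'
from h import *
im,K,P=wrist('w0'); np.savez('w0',K=K,P=P); go(.648,-.02,.2,1.42)
for x,y in((.631,-.138),(.641,-.06),(.653,.018),(.667,.098)): print(proj(K,P,(x,y,.006)))
E
```

```text
clock: 1.6
eef_pos: [0.6464, -0.0222, 0.1995]
eef_rot: [-3.14, 0.0, 1.42]
force: [-0.9, 0.1, -0.4]
finger_gap: 1.001
finger_force: 0.0
1.65 pos [ 0.6462 -0.0229  0.1999] [-3.141  0.     1.419] gap 1.002 F [-0.4 -0.9  0.3]
shift [ 0.31  0.13 -0.01] turn [-0.001  0.    -0.001]
[324.49967056 315.52909932]
[323.06435495 250.53571201]
[323.36809363 177.99688863]
[325.42313997  94.35668163]
```

View pics/w0.png

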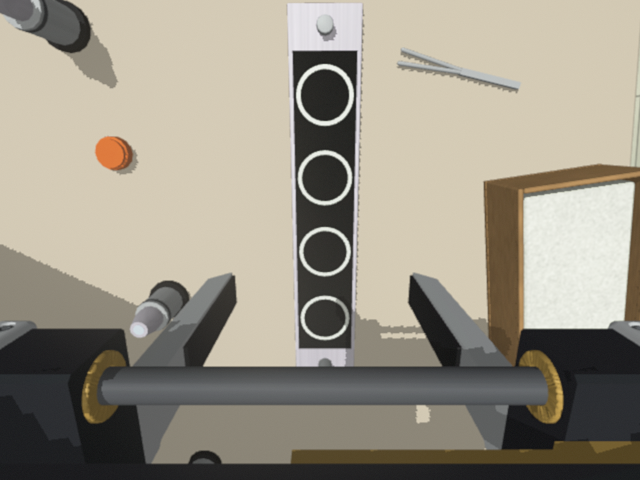

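The wrist view shows the four rings at (325,95), (325,178), (325,251) and (325,318). The short post is at the top and the tall post is partly hidden at (325,365), beyond mark 1.

```bash
python3 - <<'E'
from h import *
d=np.load('w0.npz');K,P=d['K'],d['P'];im=cv2.imread('pics/w0.png')
b=(im.min(2)>130).astype(np.uint8);b[:,:293]=0;b[:,357:]=0;b[:52]=0;b[347:]=0
cs,_=cv2.findContours(b,cv2.RETR_CCOMP,cv2.CHAIN_APPROX_NONE)
pts=[]
for c in cs:
    if len(c)>90:
        (u,v),ax,_=cv2.fitEllipse(c); p=ray(K,P,u,v,.006); print((round(u,1),round(v,1)),np.round(ax),p.round(4))
        pts.append(p[:2]) if max(ax)<70 else 0
pts=np.array(pts); 
# side/scene rings too
for n in('scene','side'):
    from station import optics
    m=optics.camera_model(n); im=cv2.imread(f'pics/{n}0.png')
    for x,y in((.631,-.138),(.642,-.06),(.653,.018),(.667,.098)):
        u,v=proj(m['K'],m['pose'],(x,y,.006)).astype(int); g=(im[v-22:v+22,u-22:u+22].max(2)<70).astype(np.uint8)
        nn,l,s,c=cv2.connectedComponentsWithStats(g); i=l[22,22]
        print(n,ray(m['K'],m['pose'],c[i][0]+u-22,c[i][1]+v-22,.006)[:2].round(4),s[i])
E
```

```text
(324.2, 317.5) [44. 47.] [ 0.6302 -0.1405  0.006 ]
(324.9, 317.6) [38. 42.] [ 0.631  -0.1406  0.006 ]
(324.5, 251.2) [48. 51.] [ 0.6424 -0.061   0.006 ]
(324.5, 251.3) [42. 44.] [ 0.6425 -0.0611  0.006 ]
(324.5, 177.3) [54. 54.] [0.6542 0.0185 0.006 ]
(324.5, 177.5) [46. 47.] [0.6543 0.0183 0.006 ]
(286.0, -595.0) [   6. 1503.] [0.7036 0.5248 0.006 ]
(354.4, 244.4) [  4. 252.] [ 0.676  -0.0581  0.006 ]
(324.5, 94.5) [57. 61.] [0.6661 0.098  0.006 ]
(324.5, 94.7) [49. 53.] [0.666  0.0978 0.006 ]
scene [ 0.6308 -0.1383] [ 13  17  20  11 175]
scene [ 0.6431 -0.0588] [ 12  18  21  12 202]
scene [0.6545 0.0202] [ 12  17  22  14 235]
scene [0.6662 0.0993] [ 13  15  23  15 271]
side [ 0.6299 -0.1396] [ 10  14  25  19 379]
side [ 0.6417 -0.0611] [ 11  15  24  17 293]
side [0.6535 0.0183] [ 13  16  21  14 231]
side [0.6652 0.0978] [ 12  17  20  12 187]
```

Three cameras put the marks at (.6305,-.140), (.6424,-.0608), (.6542,.0185) and (.6660,.098), spaced 80 mm as they must be. I start with d, which goes to mark 1.

```bash
python3 -c "
from h import *
go(.432,.197,.15,1.4226)"
```

```text
1.65 pos [ 0.6462 -0.0229  0.1999] [-3.141  0.     1.419] gap 1.002 F [-0.4 -0.9  0.3]
shift [ 18.5  -24.49   5.  ] turn [-0.001  0.    -0.003]
```

```bash
python3 -m inch '[[0,[18.5,-24.5,3],[0,0,-0.003]],[0,[18.5,-24.5,3],[0,0,-0.003]],[0,[18.5,-24.5,3],[0,0,-0.003]],[0,[18.5,-24.5,3],[0,0,-0.003]],[0,[18.5,-24.5,3],[0,0,-0.003]],[0,[18.5,-24.5,3],[0,0,-0.003]],[0,[18.5,-24.5,3],[0,0,-0.003]],[0,[18.5,-24.5,4],[0,0,-0.003]],[0,[18.5,-24.5,5],[0,0,-0.003]],[0,[18.5,-24.5,5],[0,0,-0.003]]]'
python3 -c "
from h import *
wrist('w1')
go(.432,.197,.022,1.4226)"
```

```text
clock: 2.48
eef_pos: [0.4316, 0.1968, 0.149]
eef_rot: [-3.14, 0.001, 1.423]
force: [0.3, -0.2, -0.6]
finger_gap: 1.0
finger_force: 0.0
2.5333 pos [0.4325 0.1966 0.1499] [-3.141e+00  1.000e-03  1.422e+00] gap 1.002 F [-0.1  0.3  0.1]
shift [ 0.04 -0.04 12.79] turn [-0.001  0.001 -0.001]
```

View pics/w1.png

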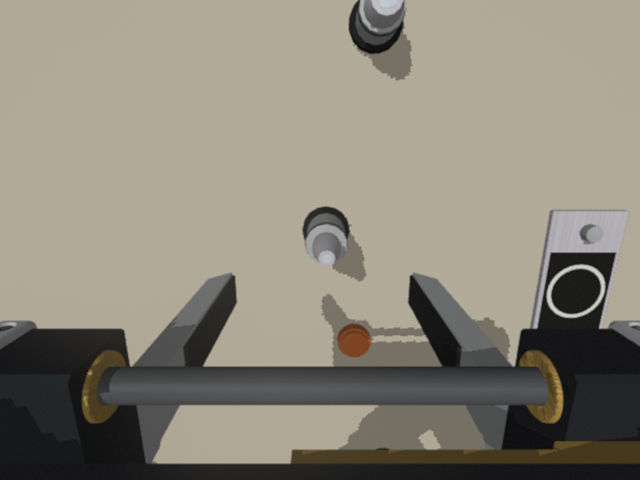

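The picture shows d centred laterally between the fingers, with its cap near (326,230) and its tip at (327,257). I check both against the estimate.

```bash
python3 -c "
from h import *
_,K,P=wrist()
print(proj(K,P,(.432,.197,.09)),proj(K,P,(.432,.197,0)),ray(K,P,327,257.5,.09),ray(K,P,326,229,.003))"
```

```text
[321.9010006  253.44707765] [322.15369596 225.1274702 ] [0.43513728 0.19348917 0.09      ] [0.43515531 0.19342709 0.003     ]
```

```bash
python3 -m inch '[[0,[0,0,4],[0,0,0]],[0,[0,0,8],[0,0,0]],[0,[0,0,11],[0,0,0]],[0,[0,0,12.8],[0,0,0]],[0,[0,0,12.8],[0,0,0]],[0,[0,0,12.8],[0,0,0]]]'
```

```text
clock: 3.08
eef_pos: [0.4331, 0.1969, 0.0224]
eef_rot: [-3.141, 0.0, 1.421]
force: [0.4, 0.5, 0.5]
finger_gap: 1.001
finger_force: 0.0
```

```bash
python3 -m inch '[[0,[-0.2,0,0],[0,0,0]],[255,[-0.2,0,0],[0,0,0]],[255,[-0.2,0,0],[0,0,0]],[255,[-0.2,0,0],[0,0,0]],[255,[-0.2,0,0],[0,0,0]],[255,[-0.2,0,0],[0,0,0]],[255,[-0.2,0,0],[0,0,0]],[255,[-0.2,0,0],[0,0,0]],[255,[-0.2,0,0],[0,0,0]],[255,[-0.2,0,0],[0,0,0]]]'
```

```text
clock: 3.92
eef_pos: [0.4322, 0.1958, 0.0222]
eef_rot: [3.141, -0.0, 1.423]
force: [2.6, -0.3, 0.6]
finger_gap: 0.399
finger_force: 0.9
```

```bash
python3 -m inch '[[255,[0,0,0],[0,0,0]],[255,[0,0,0],[0,0,0]],[255,[0,0,0],[0,0,0]],[255,[0,0,-0.5],[0,0,0]],[255,[0,0,-1],[0,0,0]],[255,[0,0,-4],[0,0,0]],[255,[0,0,-7],[0,0,0]],[255,[0,0,-11],[0,0,0]],[255,[0,0,-12],[0,0,0]],[255,[0,0,-12],[0,0,0]]]'
python3 -c "
from h import *
im,K,P=wrist('w2')
go(.6305,-.14,.12,1.4226)"
```

```text
clock: 4.75
eef_pos: [0.4332, 0.1962, 0.1451]
eef_rot: [3.137, -0.003, 1.423]
force: [-0.4, -0.5, -2.8]
finger_gap: 0.356
finger_force: 30.0
4.8 pos [0.4323 0.1959 0.1427] [ 3.140e+00 -1.000e-03  1.423e+00] gap 0.358 F [ 0.  -0.1 -2.9]
shift [-30.3   24.55   2.28] turn [ 0.002 -0.001  0.   ]
```

View pics/w2.png

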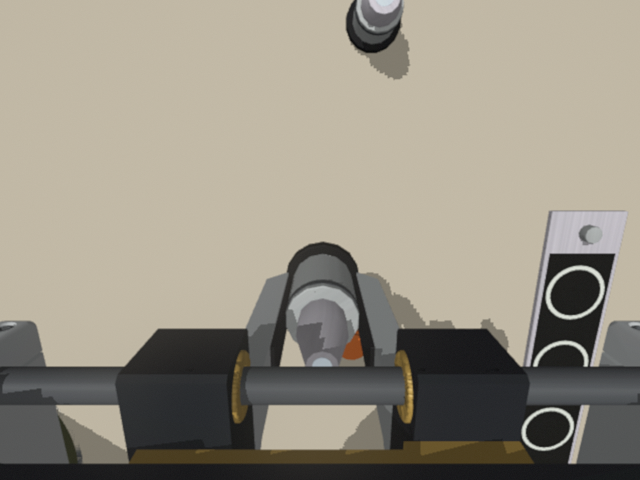

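d is held upright, with its cap's camera-side edge at (323,243). From that I compute the held offset along tool x.

```bash
cat >> h.py <<'E'
def held(im,K,P,h,u0=323):
    """offset of foot along tool x (mm); h = TCP height above foot when gripped"""
    from station import robot
    g=im.max(2)[150:330,u0-4:u0+5].mean(1); v=150+np.argmax(g<70)-.5
    s=robot.sense(); r=R.from_euler('xyz',s['eef_rot'])
    p=ray(K,P,u0,v,s['eef_pos'][2]-h); print('row',v,'held tool xy mm',(r.apply(p-s['eef_pos'],inverse=True)*1000-[22,0,0]).round(1))
E
python3 -c "
from h import *
im,K,P=wrist(); held(im,K,P,.022)
go(.6305,-.14,.12,1.4226)"
```

```text
row 242.5 held tool xy mm [-3.   0.9 22. ]
4.85 pos [0.4316 0.1956 0.1412] [-3.141  0.     1.423] gap 0.359 F [-0.7 -0.2 -3. ]
shift [-30.26  24.62   2.11] turn [-0.001  0.     0.   ]
```

```bash
python3 -m inch '[[255,[-30.1,24.6,0],[0,0,0]],[255,[-30.1,24.6,0],[0,0,0]],[255,[-30.1,24.6,0],[0,0,0]],[255,[-30.1,24.6,0],[0,0,0]],[255,[-30.1,24.6,0],[0,0,0]],[255,[-30.1,24.6,0],[0,0,0]],[255,[-30.1,24.6,0.5],[0,0,0]],[255,[-30.1,24.6,1],[0,0,0]],[255,[-30.1,24.6,2],[0,0,0]],[255,[-30.1,24.6,2],[0,0,0]]]'
python3 -c "
from h import *
im,K,P=wrist(); held(im,K,P,.022)
go(.6307,-.1385,.028,1.4226)"
```

```text
clock: 5.68
eef_pos: [0.631, -0.1423, 0.1175]
eef_rot: [-3.137, -0.0, 1.42]
force: [-1.6, 1.0, -3.4]
finger_gap: 0.358
finger_force: 30.0
row 149.5 held tool xy mm [50.7  0.1 22. ]
5.7333 pos [ 0.6309 -0.1427  0.1167] [-3.136 -0.     1.419] gap 0.354 F [ 0.5 -2.7 -3.6]
shift [ 0.41 -0.03  8.87] turn [-0.006 -0.    -0.004]
```

```bash
python3 -m inch '[[255,[0,0,0],[0,0,0]],[255,[0,0,0],[0,0,0]],[255,[0,0,3],[0,0,0]],[255,[0,0,6],[0,0,0]],[255,[0,0,7.5],[0,0,0]],[255,[0,0,8],[0,0,0]],[255,[0,0,8],[0,0,0]],[255,[0,0,8],[0,0,0]]]'
python3 -c "
from h import *
go(.6307,-.1385,.028,1.4226)"
```

```text
clock: 6.4
eef_pos: [0.6314, -0.1376, 0.0433]
eef_rot: [3.14, 0.0, 1.424]
force: [0.3, 0.4, -3.2]
finger_gap: 0.355
finger_force: 30.0
6.4 pos [ 0.6314 -0.1376  0.0433] [3.14  0.    1.424] gap 0.355 F [ 0.3  0.4 -3.2]
shift [-0.1  -0.06  1.53] turn [0.001 0.    0.001]
```

```bash
python3 -m inch '[[255,[-0.05,0,0.5],[0,0,0]],[255,[-0.05,0,0.9],[0,0,0]],[255,[-0.05,0,1.1],[0,0,0]],[255,[-0.05,0,1.2],[0,0,0]],[255,[-0.05,0,1.2],[0,0,0]]]'; python3 -m inch '[[255,[0,0,0.1],[0,0,0]],[255,[0,0,0.1],[0,0,0]],[255,[0,0,0.1],[0,0,0]]]';python3 -m inch '[[255,[0,0,0.1],[0,0,0]],[255,[0,0,0.1],[0,0,0]],[255,[0,0,0.1],[0,0,0]]]'
```

```text
clock: 6.82
eef_pos: [0.6309, -0.1387, 0.03]
eef_rot: [-3.141, -0.0, 1.423]
force: [-0.3, 1.0, -2.3]
finger_gap: 0.353
finger_force: 30.0
clock: 7.07
eef_pos: [0.631, -0.1387, 0.0292]
eef_rot: [3.142, -0.0, 1.423]
force: [-0.9, -0.5, -2.2]
finger_gap: 0.355
finger_force: 30.0
clock: 7.32
eef_pos: [0.6311, -0.1387, 0.0283]
eef_rot: [3.141, 0.0, 1.423]
force: [1.5, -0.5, -1.1]
finger_gap: 0.356
finger_force: 30.0
```

```bash
python3 -m inch '[[255,[0,0,0.05],[0,0,0]],[255,[0,0,0.05],[0,0,0]],[255,[0,0,0.05],[0,0,0]]]';python3 -m inch '[[255,[0,0,0.05],[0,0,0]],[255,[0,0,0.05],[0,0,0]],[255,[0,0,0.05],[0,0,0]]]'
```

```text
clock: 7.57
eef_pos: [0.6312, -0.1387, 0.0282]
eef_rot: [3.141, 0.0, 1.423]
force: [-1.2, 0.8, 5.7]
finger_gap: 0.356
finger_force: 30.0
clock: 7.82
eef_pos: [0.6312, -0.1387, 0.0282]
eef_rot: [3.141, 0.0, 1.423]
force: [-3.8, 0.9, 10.2]
finger_gap: 0.358
finger_force: 30.0
```

```bash
python3 -m inch '[[255,[0,0,-0.08],[0,0,0]],[0,[0,0,-0.08],[0,0,0]],[0,[0,0,-0.08],[0,0,0]],[0,[0,0,-0.08],[0,0,0]],[0,[0,0,-0.08],[0,0,0]],[0,[0,0,-0.08],[0,0,0]],[0,[0,0,-0.08],[0,0,0]],[0,[0,0,-0.08],[0,0,0]],[0,[0,0,-1],[0,0,0]],[0,[0,0,-4],[0,0,0]]]';python3 -m inch '[[0,[0,0,-4],[0,0,0]],[0,[0,0,-8],[0,0,0]],[0,[0,0,-12],[0,0,0]],[0,[0,0,-12],[0,0,0]],[0,[0,0,-12],[0,0,0]],[0,[0,0,-12],[0,0,0]]]'
python3 -c "
from h import *
wrist('w3');im,K,P=wrist(); 
np.savez('w3',K=K,P=P)
go(.497,.3633,.13,1.4226)"
```

```text
clock: 8.65
eef_pos: [0.6289, -0.1381, 0.0639]
eef_rot: [-3.135, -0.001, 1.423]
force: [-0.5, -0.5, -1.2]
finger_gap: 0.958
finger_force: 0.0
clock: 9.15
eef_pos: [0.6307, -0.1386, 0.1869]
eef_rot: [-3.141, -0.0, 1.423]
force: [-0.4, -1.0, 0.1]
finger_gap: 0.998
finger_force: 0.0
9.25 pos [ 0.6304 -0.1385  0.1857] [-3.139 -0.     1.423] gap 1.003 F [ 0.6 -1.8 -0.8]
shift [ 47.66 -20.58   5.64] turn [-0.002 -0.     0.   ]
```

View pics/w3.png

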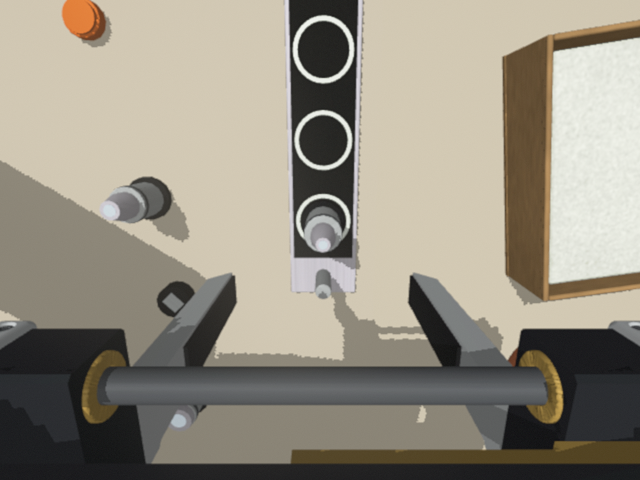

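d now stands on mark 1 at (323,220). I zoom in to check its centring.

```bash
python3 - <<'E'
import cv2
a=cv2.imread('pics/w3.png')
cv2.imwrite('pics/w3z.png',cv2.resize(a[180:265,280:370],None,fx=6,fy=6,interpolation=cv2.INTER_CUBIC))
E
python3 -c "
from h import *
d=np.load('w3.npz');K,P=d['K'],d['P']
_,y=0,0
im=cv2.imread('pics/w3.png');print(im.max(2)[190:206,322:325].mean(1).round())
t=np.array([.148,.989]);t=t/np.linalg.norm(t)
m=np.array([.6305,-.14])
for e in (28,26,22,20,18): print(e,proj(K,P,[*(m+t*e/1000),.006]).round(1),proj(K,P,[*(m+t*e/1000),.014]).round(1))"
```

```text
[ 44.  44.  44.  92. 203. 235. 234. 215. 138.  56.  38.  43.  44.  43.
  41.  47.]
28 [323.3 193.4] [323.3 194.5]
26 [323.2 195.4] [323.2 196.5]
22 [323.2 199.3] [323.2 200.5]
20 [323.2 201.3] [323.2 202.5]
18 [323.2 203.2] [323.2 204.5]
```

View pics/w3z.png

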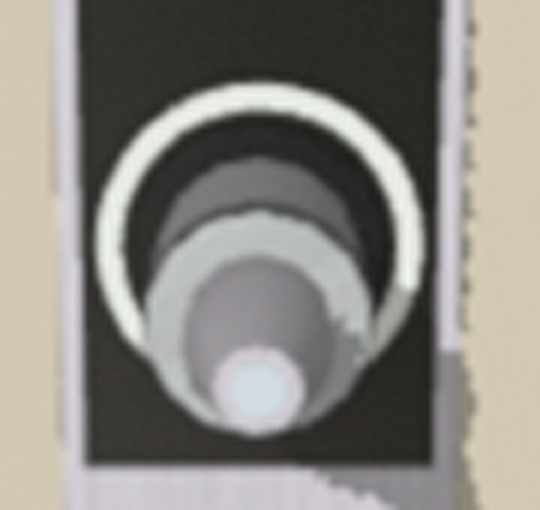

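d is upright and centred on mark 1 to within about 0.5 mm: the ring top row of 193.3 and the barrel edge row of about 206 both match the prediction. b is next, for mark 3.

```bash
python3 -m inch '[[0,[47.6,-20.6,0],[0,0,0]],[0,[47.6,-20.6,0],[0,0,0]],[0,[47.6,-20.6,0],[0,0,0]],[0,[47.6,-20.6,0],[0,0,0]],[0,[47.6,-20.6,0],[0,0,0]],[0,[47.6,-20.6,0],[0,0,0]],[0,[47.6,-20.6,0],[0,0,0]],[0,[47.6,-20.6,0],[0,0,0]],[0,[47.6,-20.6,0],[0,0,0]],[0,[47.6,-20.6,0],[0,0,0]]]'
python3 -c "
from h import *
go(.497,.3625,.13,1.4226)"
```

```text
clock: 10.08
eef_pos: [0.5224, 0.2656, 0.186]
eef_rot: [-3.14, 0.001, 1.423]
force: [0.6, 0.0, -0.2]
finger_gap: 0.997
finger_force: 0.0
10.0833 pos [0.5224 0.2656 0.186 ] [-3.140e+00  1.000e-03  1.423e+00] gap 0.997 F [ 0.6  0.  -0.2]
shift [ 9.22 -3.93  5.6 ] turn [-0.002  0.001  0.   ]
```

```bash
python3 -m inch '[[0,[9.2,-3.9,3],[0,0,0]],[0,[9.2,-3.9,5.6],[0,0,0]],[0,[9.2,-3.9,5.6],[0,0,0]],[0,[9.2,-3.9,5.6],[0,0,0]],[0,[9.2,-3.9,5.6],[0,0,0]],[0,[9.2,-3.9,5.6],[0,0,0]]]'
cat >> h.py <<'E'
def wcap(x,y,z=0,name=None):
    im,K,P=wrist(name); u,v=proj(K,P,(x,y,z)).astype(int)
    g=(im.max(2)<75).astype(np.uint8); m=np.zeros_like(g); m[v-45:v+40,u-45:u+45]=1
    n,l,s,c=cv2.connectedComponentsWithStats(g*m); i=1+np.argmax(s[1:,4]); bx,by,w,h,a=s[i]
    e=ray(K,P,bx+w/2-.5,by-.5,z)          # camera-side foot edge
    d=P[:2,0]; t=np.array([-d[1],d[0]]); t*=np.sign(t@(P[:2,3]-e[:2])); print('cap px',s[i],'expected',(u,v),'pos',(e[:2]-t*.022).round(4))
E
python3 -c "
from h import *
wcap(.497,.3625); go(.497,.3625,.013,1.4226)"
```

```text
clock: 10.58
eef_pos: [0.4989, 0.3601, 0.131]
eef_rot: [-3.141, 0.001, 1.423]
force: [0.6, -0.1, -0.4]
finger_gap: 1.002
finger_force: 0.0
cap px [299 210  48  33 454] expected (np.int64(320), np.int64(227)) pos [0.4983 0.3571]
10.6333 pos [0.4993 0.3599 0.1316] [ 3.141 -0.     1.422] gap 0.998 F [-0.4 -0.8  0.3]
shift [ 0.23 -0.27 11.86] turn [ 0.    -0.    -0.001]
```

```bash
python3 -m inch '[[0,[-0.15,-0.08,0],[0,0,0]],[0,[-0.15,-0.08,4],[0,0,0]],[0,[-0.15,-0.08,8],[0,0,0]],[0,[-0.15,-0.08,10.5],[0,0,0]],[0,[-0.15,-0.08,11.8],[0,0,0]],[0,[-0.15,-0.08,11.8],[0,0,0]],[0,[-0.15,-0.08,11.8],[0,0,0]]]'
```

```text
clock: 11.22
eef_pos: [0.4984, 0.3592, 0.0144]
eef_rot: [3.141, -0.001, 1.422]
force: [-0.2, 0.4, 0.6]
finger_gap: 1.002
finger_force: 0.0
```

```bash
python3 -m inch '[[255,[0,0,0],[0,0,0]],[255,[0,0,0],[0,0,0]],[255,[0,0,0],[0,0,0]],[255,[0,0,0],[0,0,0]],[255,[0,0,0],[0,0,0]],[255,[0,0,0],[0,0,0]],[255,[0,0,0],[0,0,0]],[255,[0,0,0],[0,0,0]],[255,[0,0,0],[0,0,0]],[255,[0,0,0],[0,0,0]]]'; python3 -m inch '[[255,[0,0,0],[0,0,0]],[255,[0,0,0],[0,0,0]],[255,[0,0,0],[0,0,0]]]'
```

```text
clock: 12.05
eef_pos: [0.4977, 0.3593, 0.0131]
eef_rot: [3.142, -0.0, 1.423]
force: [0.1, -1.1, -1.0]
finger_gap: 0.356
finger_force: 30.0
clock: 12.3
eef_pos: [0.4977, 0.3593, 0.0131]
eef_rot: [3.142, 0.0, 1.423]
force: [1.2, 0.4, 0.2]
finger_gap: 0.357
finger_force: 30.0
```

```bash
python3 -m inch '[[255,[0,0,-0.5],[0,0,0]],[255,[0,0,-1.5],[0,0,0]],[255,[0,0,-5],[0,0,0]],[255,[0,0,-8.5],[0,0,0]],[255,[0,0,-11],[0,0,0]],[255,[0,0,-11],[0,0,0]],[255,[0,0,-11],[0,0,0]],[255,[0,0,-11],[0,0,0]]]'
python3 -c "
from h import *
im,K,P=wrist(); held(im,K,P,.0131); go(.6542,.0185,.1,1.4226)"
```

```text
clock: 12.97
eef_pos: [0.4973, 0.3591, 0.1227]
eef_rot: [-3.141, 0.001, 1.423]
force: [0.4, 0.1, -1.2]
finger_gap: 0.359
finger_force: 30.0
row 245.5 held tool xy mm [-2.3  0.4 13.1]
13.0167 pos [0.4971 0.359  0.1221] [-3.140e+00  1.000e-03  1.423e+00] gap 0.357 F [-0.3 -0.1 -1.4]
shift [-31.36  20.56   2.22] turn [-0.002  0.001  0.   ]
```

```bash
python3 -m inch '[[255,[-31.25,20.55,0],[0,0,0]],[255,[-31.25,20.55,0],[0,0,0]],[255,[-31.25,20.55,0],[0,0,0]],[255,[-31.25,20.55,0],[0,0,0]],[255,[-31.25,20.55,0],[0,0,0]],[255,[-31.25,20.55,0],[0,0,0]],[255,[-31.25,20.55,0],[0,0,0]],[255,[-31.25,20.55,0],[0,0,0]],[255,[-31.25,20.55,0],[0,0,0]],[255,[-31.25,20.55,2],[0,0,0]]]'; python3 -m inch '[[255,[0,0,0],[0,0,0]],[255,[0,0,2],[0,0,0]],[255,[0,0,4.5],[0,0,0]],[255,[0,0,6],[0,0,0]],[255,[0,0,6.5],[0,0,0]],[255,[0,0,6.5],[0,0,0]],[255,[0,0,6.5],[0,0,0]],[255,[0,0,6.5],[0,0,0]]]'
python3 -c "
from h import *
go(.6544,.0196,.0191,1.4226)"
```

```text
clock: 13.85
eef_pos: [0.6578, 0.0133, 0.1049]
eef_rot: [3.137, 0.001, 1.417]
force: [0.5, -0.9, -0.6]
finger_gap: 0.358
finger_force: 30.0
clock: 14.52
eef_pos: [0.6553, 0.0204, 0.0395]
eef_rot: [3.14, -0.0, 1.423]
force: [0.3, 0.2, -0.3]
finger_gap: 0.358
finger_force: 30.0
14.5167 pos [0.6553 0.0204 0.0395] [ 3.14  -0.     1.423] gap 0.358 F [ 0.3  0.2 -0.3]
shift [-0.09 -0.09  2.04] turn [ 0.002 -0.     0.001]
```

```bash
python3 -m inch '[[255,[-0.05,-0.07,0.6],[0,0,0]],[255,[-0.05,-0.07,1.2],[0,0,0]],[255,[-0.05,-0.07,1.6],[0,0,0]],[255,[-0.05,-0.07,1.8],[0,0,0]],[255,[-0.05,-0.07,1.85],[0,0,0]],[255,[-0.05,-0.07,1.85],[0,0,0]],[255,[-0.05,-0.07,1.85],[0,0,0]]]'; python3 -m inch '[[255,[0,0,0.07],[0,0,0]],[255,[0,0,0.07],[0,0,0]],[255,[0,0,0.07],[0,0,0]]]';python3 -m inch '[[255,[0,0,0.06],[0,0,0]],[255,[0,0,0.06],[0,0,0]],[255,[0,0,0.06],[0,0,0]]]'
```

```text
clock: 15.1
eef_pos: [0.6542, 0.0195, 0.0197]
eef_rot: [3.141, -0.0, 1.423]
force: [-0.2, -0.8, -1.8]
finger_gap: 0.355
finger_force: 30.0
clock: 15.35
eef_pos: [0.6542, 0.0195, 0.0192]
eef_rot: [3.141, -0.0, 1.423]
force: [0.6, -0.5, 0.3]
finger_gap: 0.356
finger_force: 30.0
clock: 15.6
eef_pos: [0.6543, 0.0195, 0.0191]
eef_rot: [3.141, -0.0, 1.423]
force: [-2.4, -0.0, 6.2]
finger_gap: 0.357
finger_force: 30.0
```

Contact came at the predicted height (.0191). I release b, lift off and check.

```bash
python3 -m inch '[[255,[0,0,-0.05],[0,0,0]],[0,[0,0,-0.05],[0,0,0]],[0,[0,0,-0.05],[0,0,0]],[0,[0,0,-0.05],[0,0,0]],[0,[0,0,-0.05],[0,0,0]],[0,[0,0,-0.05],[0,0,0]],[0,[0,0,-0.05],[0,0,0]],[0,[0,0,-0.05],[0,0,0]],[0,[0,0,-1],[0,0,0]],[0,[0,0,-4],[0,0,0]]]';python3 -m inch '[[0,[0,0,-4],[0,0,0]],[0,[0,0,-8],[0,0,0]],[0,[0,0,-12],[0,0,0]],[0,[0,0,-12],[0,0,0]],[0,[0,0,-12],[0,0,0]],[0,[0,0,-12],[0,0,0]],[0,[0,0,-12],[0,0,0]]]'
cat >> h.py <<'E'
def placed(m,name):
    im,K,P=wrist(name); t=np.array([.1476,.989])
    u,v=proj(K,P,[*m,.006]).astype(int); z=im[v-45:v+40,u-45:u+45]
    cv2.imwrite(f'pics/{name}z.png',cv2.resize(z,None,fx=6,fy=6,interpolation=cv2.INTER_CUBIC))
    f=lambda e,h:((proj(K,P,[*(np.array(m)+t*e/1000),h])-[u-45,v-45])*6).round()
    print('crop px: ring edge',f(28,.006),'ring centre',f(0,.006),'barrel base edge',f(17,.014))
E
python3 -c "
from h import *
placed((.6542,.0185),'w4'); go(.4563,-.091,.14,1.4226)"
```

```text
clock: 16.43
eef_pos: [0.6519, 0.0195, 0.0551]
eef_rot: [-3.135, 0.001, 1.423]
force: [-0.3, -1.3, 0.0]
finger_gap: 0.957
finger_force: 0.0
clock: 17.02
eef_pos: [0.6535, 0.0195, 0.177]
eef_rot: [-3.139, 0.0, 1.423]
force: [0.6, -0.2, -0.2]
finger_gap: 0.999
finger_force: 0.0
crop px: ring edge [276. 109.] ring centre [275. 275.] barrel base edge [276. 183.]
17.0667 pos [0.6535 0.0195 0.1769] [-3.139  0.     1.423] gap 1.003 F [ 0.1 -0.1  0.2]
shift [-13.84 -17.87   3.74] turn [-0.002  0.     0.   ]
```

View pics/w4z.png

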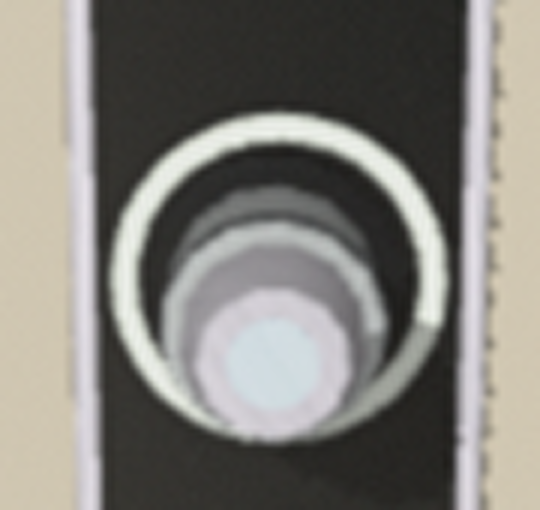

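b is upright on mark 3: the ring edge to barrel edge gap is 74 crop px as expected, and the lateral offset is about 1 mm. c is next, for mark 2.

```bash
python3 -m inch '[[0,[-13.9,-17.9,0],[0,0,0]],[0,[-13.9,-17.9,0],[0,0,0]],[0,[-13.9,-17.9,0],[0,0,0]],[0,[-13.9,-17.9,0],[0,0,0]],[0,[-13.9,-17.9,1],[0,0,0]],[0,[-13.9,-17.9,3.7],[0,0,0]],[0,[-13.9,-17.9,3.7],[0,0,0]],[0,[-13.9,-17.9,3.7],[0,0,0]],[0,[-13.9,-17.9,3.7],[0,0,0]]]'
python3 -c "
from h import *
wcap(.4563,-.091); go(.4563,-.091,.018,1.4226)"
```

```text
clock: 17.82
eef_pos: [0.4574, -0.0914, 0.1418]
eef_rot: [3.141, -0.0, 1.423]
force: [-0.2, -0.7, -0.3]
finger_gap: 1.001
finger_force: 0.0
cap px [300 205  47  32 404] expected (np.int64(321), np.int64(227)) pos [ 0.4577 -0.0918]
17.8667 pos [ 0.4577 -0.0913  0.1419] [3.141 0.    1.423] gap 0.997 F [-0.1  0.5  0.2]
shift [ 1.000e-02 -1.500e-01  1.239e+01] turn [0.001 0.    0.001]
```

```bash
python3 -m inch '[[0,[0,-0.06,0],[0,0,0]],[0,[0,-0.06,4],[0,0,0]],[0,[0,-0.06,8],[0,0,0]],[0,[0,-0.06,11],[0,0,0]],[0,[0,-0.06,12.4],[0,0,0]],[0,[0,-0.06,12.4],[0,0,0]],[0,[0,-0.06,12.4],[0,0,0]]]'; python3 -m inch '[[255,[0,0,0],[0,0,0]],[255,[0,0,0],[0,0,0]],[255,[0,0,0],[0,0,0]],[255,[0,0,0],[0,0,0]],[255,[0,0,0],[0,0,0]],[255,[0,0,0],[0,0,0]],[255,[0,0,0],[0,0,0]],[255,[0,0,0],[0,0,0]],[255,[0,0,0],[0,0,0]],[255,[0,0,0],[0,0,0]]]'; python3 -m inch '[[255,[0,0,0],[0,0,0]],[255,[0,0,0],[0,0,0]],[255,[0,0,0],[0,0,0]]]'
```

```text
clock: 18.45
eef_pos: [0.4564, -0.0912, 0.0175]
eef_rot: [-3.141, -0.0, 1.423]
force: [0.0, 0.1, 1.2]
finger_gap: 0.999
finger_force: 0.0
clock: 19.28
eef_pos: [0.4561, -0.0915, 0.0174]
eef_rot: [3.141, 0.0, 1.423]
force: [0.8, -0.8, 0.5]
finger_gap: 0.36
finger_force: 30.0
clock: 19.53
eef_pos: [0.4561, -0.0915, 0.0174]
eef_rot: [3.141, 0.0, 1.423]
force: [1.2, -0.2, 0.9]
finger_gap: 0.362
finger_force: 30.0
```

```bash
python3 -m inch '[[255,[0,0,-0.5],[0,0,0]],[255,[0,0,-1.5],[0,0,0]],[255,[0,0,-5],[0,0,0]],[255,[0,0,-8.5],[0,0,0]],[255,[0,0,-12],[0,0,0]],[255,[0,0,-12.5],[0,0,0]],[255,[0,0,-12.5],[0,0,0]],[255,[0,0,-12.5],[0,0,0]]]'
python3 -c "
from h import *
im,K,P=wrist(); held(im,K,P,.018); go(.6424,-.0608,.13,1.4226)"
```

```text
clock: 20.2
eef_pos: [0.4555, -0.0914, 0.142]
eef_rot: [-3.141, -0.0, 1.423]
force: [-0.0, 0.1, -2.3]
finger_gap: 0.357
finger_force: 30.0
row 240.5 held tool xy mm [-0.9  0.6 18. ]
20.25 pos [ 0.4552 -0.0913  0.1413] [-3.14  -0.     1.423] gap 0.356 F [-0.2  0.1 -1.8]
shift [ 5.77 18.07  1.1 ] turn [-0.002 -0.     0.   ]
```

```bash
python3 -m inch '[[255,[5.75,18.1,0],[0,0,0]],[255,[5.75,18.1,0],[0,0,0]],[255,[5.75,18.1,0],[0,0,0]],[255,[5.75,18.1,0],[0,0,0]],[255,[5.75,18.1,0],[0,0,0]],[255,[5.75,18.1,0],[0,0,0]],[255,[5.75,18.1,0],[0,0,0]],[255,[5.75,18.1,0],[0,0,0]]]'; python3 -m inch '[[255,[0,0,1],[0,0,0]],[255,[0,0,4],[0,0,0]],[255,[0,0,7],[0,0,0]],[255,[0,0,9],[0,0,0]],[255,[0,0,10],[0,0,0]],[255,[0,0,10.2],[0,0,0]],[255,[0,0,10.2],[0,0,0]],[255,[0,0,10.2],[0,0,0]]]'
python3 -c "
from h import *
go(.6426,-.061,.0234,1.4226)"
```

```text
clock: 20.92
eef_pos: [0.6423, -0.0613, 0.1406]
eef_rot: [-3.139, 0.0, 1.423]
force: [-0.7, 0.3, -2.0]
finger_gap: 0.36
finger_force: 30.0
clock: 21.58
eef_pos: [0.644, -0.0615, 0.0419]
eef_rot: [3.14, -0.0, 1.423]
force: [0.8, -0.1, -0.6]
finger_gap: 0.357
finger_force: 30.0
21.5833 pos [ 0.644  -0.0615  0.0419] [ 3.14  -0.     1.423] gap 0.357 F [ 0.8 -0.1 -0.6]
shift [ 0.03 -0.15  1.85] turn [ 0.002 -0.     0.   ]
```

```bash
python3 -m inch '[[255,[0.03,-0.1,0.6],[0,0,0]],[255,[0.03,-0.1,1.1],[0,0,0]],[255,[0.03,-0.1,1.5],[0,0,0]],[255,[0.03,-0.1,1.65],[0,0,0]],[255,[0.03,-0.1,1.65],[0,0,0]],[255,[0.03,-0.1,1.65],[0,0,0]],[255,[0.03,-0.1,1.65],[0,0,0]]]'; python3 -m inch '[[255,[0,0,0.07],[0,0,0]],[255,[0,0,0.07],[0,0,0]],[255,[0,0,0.07],[0,0,0]]]';python3 -m inch '[[255,[0,0,0.06],[0,0,0]],[255,[0,0,0.06],[0,0,0]],[255,[0,0,0.06],[0,0,0]]]'
```

```text
clock: 22.17
eef_pos: [0.6426, -0.0609, 0.0239]
eef_rot: [3.141, -0.0, 1.423]
force: [0.4, 0.7, -2.7]
finger_gap: 0.361
finger_force: 30.0
clock: 22.42
eef_pos: [0.6427, -0.0609, 0.0235]
eef_rot: [3.141, -0.0, 1.423]
force: [-0.7, 0.1, 1.6]
finger_gap: 0.357
finger_force: 30.0
clock: 22.67
eef_pos: [0.6427, -0.0609, 0.0234]
eef_rot: [3.141, 0.0, 1.423]
force: [-3.0, -0.2, 7.4]
finger_gap: 0.354
finger_force: 30.0
```

```bash
python3 -m inch '[[255,[0,0,-0.06],[0,0,0]],[0,[0,0,-0.06],[0,0,0]],[0,[0,0,-0.06],[0,0,0]],[0,[0,0,-0.06],[0,0,0]],[0,[0,0,-0.06],[0,0,0]],[0,[0,0,-0.06],[0,0,0]],[0,[0,0,-0.06],[0,0,0]],[0,[0,0,-0.06],[0,0,0]],[0,[0,0,-1],[0,0,0]],[0,[0,0,-4],[0,0,0]]]';python3 -m inch '[[0,[0,0,-4],[0,0,0]],[0,[0,0,-8],[0,0,0]],[0,[0,0,-12],[0,0,0]],[0,[0,0,-12],[0,0,0]],[0,[0,0,-12],[0,0,0]],[0,[0,0,-12],[0,0,0]],[0,[0,0,-12],[0,0,0]]]'
python3 -c "
from h import *
placed((.6424,-.0608),'w5'); go(.441,-.331,.11,1.4226)"
```

```text
clock: 23.5
eef_pos: [0.6404, -0.0605, 0.0594]
eef_rot: [-3.135, 0.0, 1.423]
force: [-0.2, 0.0, -0.5]
finger_gap: 0.957
finger_force: 0.0
clock: 24.08
eef_pos: [0.6419, -0.0608, 0.1812]
eef_rot: [-3.139, 0.0, 1.423]
force: [-0.1, -0.5, -1.0]
finger_gap: 0.998
finger_force: 0.0
crop px: ring edge [273. 106.] ring centre [273. 270.] barrel base edge [273. 179.]
24.1333 pos [ 0.642  -0.0608  0.1811] [-3.139 -0.     1.423] gap 0.998 F [0.3 0.8 0.4]
shift [-29.69 -15.87   7.15] turn [-0.003 -0.     0.   ]
```

View pics/w5z.png

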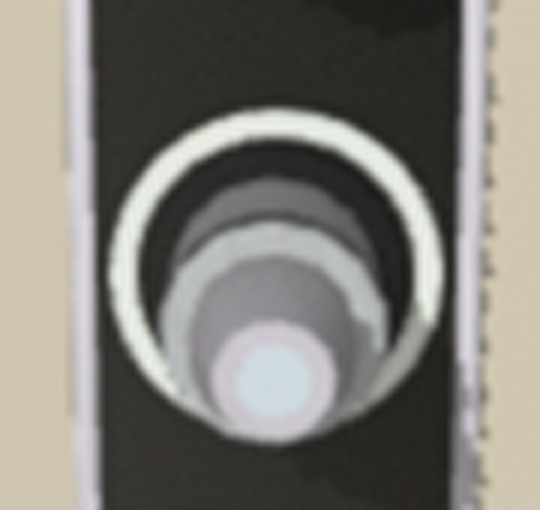

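c is upright and centred on mark 2. a is last, for mark 4.

```bash
python3 -m inch '[[0,[-29.7,-15.9,0],[0,0,0]],[0,[-29.7,-15.9,0],[0,0,0]],[0,[-29.7,-15.9,0],[0,0,0]],[0,[-29.7,-15.9,0],[0,0,0]],[0,[-29.7,-15.9,0],[0,0,0]],[0,[-29.7,-15.9,0],[0,0,0]],[0,[-29.7,-15.9,0],[0,0,0]],[0,[-29.7,-15.9,3.5],[0,0,0]],[0,[-29.7,-15.9,7],[0,0,0]],[0,[-29.7,-15.9,7],[0,0,0]]]';python3 -m inch '[[0,[0,0,0],[0,0,0]],[0,[0,0,0],[0,0,0]],[0,[0,0,0],[0,0,0]]]'
python3 -c "
from h import *
wcap(.441,-.331); go(.441,-.331,.0105,1.4226)"
```

```text
clock: 24.97
eef_pos: [0.4376, -0.331, 0.1063]
eef_rot: [-3.134, -0.005, 1.42]
force: [-0.1, 0.1, -0.7]
finger_gap: 0.999
finger_force: 0.0
clock: 25.22
eef_pos: [0.4429, -0.3307, 0.1144]
eef_rot: [3.14, 0.001, 1.424]
force: [-0.4, 0.0, -0.0]
finger_gap: 1.001
finger_force: 0.0
cap px [296 211  51  38 635] expected (np.int64(320), np.int64(235)) pos [ 0.4416 -0.3315]
25.2667 pos [ 0.4428 -0.3307  0.1144] [3.139e+00 1.000e-03 1.424e+00] gap 0.999 F [ 0.1  0.6 -0. ]
shift [-0.04 -0.2  10.39] turn [0.002 0.001 0.002]
```

```bash
python3 -m inch '[[0,[0,-0.1,1],[0,0,0]],[0,[0,-0.1,4],[0,0,0]],[0,[0,-0.1,7],[0,0,0]],[0,[0,-0.1,9],[0,0,0]],[0,[0,-0.1,9.8],[0,0,0]],[0,[0,-0.1,9.8],[0,0,0]],[0,[0,-0.1,9.8],[0,0,0]],[0,[0,-0.1,9.8],[0,0,0]],[0,[0,-0.1,9.8],[0,0,0]]]'
```

```text
clock: 26.02
eef_pos: [0.4411, -0.3315, 0.016]
eef_rot: [3.14, 0.001, 1.423]
force: [0.5, -0.1, 0.6]
finger_gap: 0.997
finger_force: 0.0
```

```bash
python3 -m inch '[[0,[0.05,0,0.3],[0,0,0]],[0,[0.05,0,0.45],[0,0,0]],[0,[0.05,0,0.45],[0,0,0]],[0,[0.05,0,0.45],[0,0,0]]]'; python3 -m inch '[[255,[0,0,0],[0,0,0]],[255,[0,0,0],[0,0,0]],[255,[0,0,0],[0,0,0]],[255,[0,0,0],[0,0,0]],[255,[0,0,0],[0,0,0]],[255,[0,0,0],[0,0,0]],[255,[0,0,0],[0,0,0]],[255,[0,0,0],[0,0,0]],[255,[0,0,0],[0,0,0]],[255,[0,0,0],[0,0,0]]]'; python3 -m inch '[[255,[0,0,0],[0,0,0]],[255,[0,0,0],[0,0,0]],[255,[0,0,0],[0,0,0]]]'
```

```text
clock: 26.35
eef_pos: [0.4405, -0.3305, 0.0101]
eef_rot: [-3.142, -0.0, 1.423]
force: [-0.2, 0.8, -0.1]
finger_gap: 1.005
finger_force: 0.0
clock: 27.18
eef_pos: [0.4405, -0.3305, 0.01]
eef_rot: [3.142, -0.0, 1.423]
force: [1.3, 0.3, 0.4]
finger_gap: 0.355
finger_force: 30.0
clock: 27.43
eef_pos: [0.4406, -0.3305, 0.0101]
eef_rot: [3.141, 0.0, 1.423]
force: [0.4, -0.4, -1.3]
finger_gap: 0.353
finger_force: 30.0
```

```bash
python3 -m inch '[[255,[0,0,-0.5],[0,0,0]],[255,[0,0,-1.5],[0,0,0]],[255,[0,0,-5],[0,0,0]],[255,[0,0,-8.5],[0,0,0]],[255,[0,0,-12],[0,0,0]],[255,[0,0,-14],[0,0,0]],[255,[0,0,-14],[0,0,0]],[255,[0,0,-14],[0,0,0]]]'
python3 -c "
from h import *
im,K,P=wrist('w6'); held(im,K,P,.0101); go(.666,.098,.15,1.4226)"
```

```text
clock: 28.1
eef_pos: [0.4407, -0.3307, 0.1512]
eef_rot: [3.14, 0.001, 1.423]
force: [-0.8, -0.4, -0.9]
finger_gap: 0.357
finger_force: 30.0
row 245.5 held tool xy mm [-2.2  0.8 10.1]
28.15 pos [ 0.4402 -0.3303  0.1497] [-3.141 -0.     1.423] gap 0.357 F [ 0.1  0.2 -0.4]
shift [ 4.569e+01  1.601e+01 -3.000e-02] turn [-0. -0.  0.]
```

View pics/w6.png

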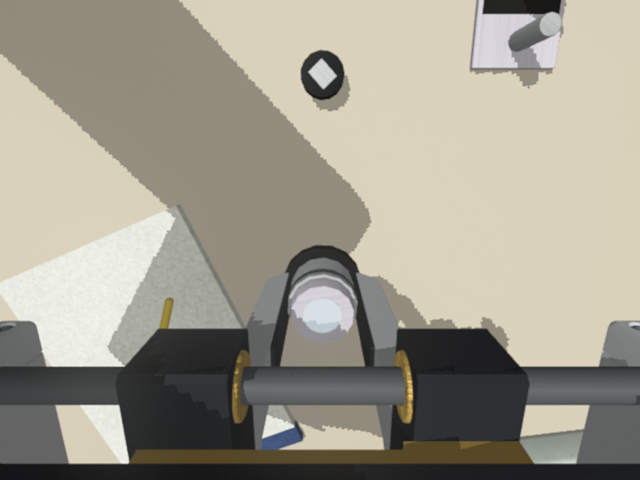

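a is held upright, with its cap edge at (323,246). The specimen at (322,75) is untouched.

```bash
python3 -m inch '[[255,[45.8,16.05,0],[0,0,0]],[255,[45.8,16.05,0],[0,0,0]],[255,[45.8,16.05,0],[0,0,0]],[255,[45.8,16.05,0],[0,0,0]],[255,[45.8,16.05,0],[0,0,0]],[255,[45.8,16.05,0],[0,0,0]],[255,[45.8,16.05,0],[0,0,0]],[255,[45.8,16.05,0],[0,0,0]],[255,[45.8,16.05,0],[0,0,0]],[255,[45.8,16.05,0],[0,0,0]]]'
python3 -c "
from h import *
go(.6664,.099,.15,1.4226)"
```

```text
clock: 28.98
eef_pos: [0.6346, 0.0402, 0.148]
eef_rot: [-3.138, 0.0, 1.423]
force: [0.1, -0.5, -1.1]
finger_gap: 0.355
finger_force: 30.0
28.9833 pos [0.6346 0.0402 0.148 ] [-3.138  0.     1.423] gap 0.355 F [ 0.1 -0.5 -1.1]
shift [ 6.29  2.27 -0.21] turn [-0.003  0.     0.   ]
```

```bash
python3 -m inch '[[255,[6.2,2.2,0],[0,0,0]],[255,[6.2,2.2,0],[0,0,0]],[255,[6.2,2.2,0],[0,0,0]],[255,[6.2,2.2,0],[0,0,0]],[255,[6.2,2.2,3],[0,0,0]],[255,[6.2,2.2,7],[0,0,0]],[255,[6.2,2.2,10],[0,0,0]],[255,[6.2,2.2,11],[0,0,0]],[255,[6.2,2.2,11],[0,0,0]],[255,[6.2,2.2,11],[0,0,0]]]';python3 -m inch '[[255,[0,0,0],[0,0,0]],[255,[0,0,0],[0,0,0]],[255,[0,0,0],[0,0,0]]]'
python3 -c "
from h import *
go(.6664,.099,.0161,1.4226)"
```

```text
clock: 29.82
eef_pos: [0.666, 0.0954, 0.041]
eef_rot: [3.141, -0.0, 1.422]
force: [-1.3, 0.4, -0.2]
finger_gap: 0.357
finger_force: 30.0
clock: 30.07
eef_pos: [0.6664, 0.0962, 0.0418]
eef_rot: [3.139, -0.001, 1.423]
force: [0.5, -0.3, -1.2]
finger_gap: 0.354
finger_force: 30.0
30.0667 pos [0.6664 0.0962 0.0418] [ 3.139e+00 -1.000e-03  1.423e+00] gap 0.354 F [ 0.5 -0.3 -1.2]
shift [ 0.28 -0.05  2.57] turn [ 0.002 -0.001  0.   ]
```

```bash
python3 -m inch '[[255,[0.25,0,0.6],[0,0,0]],[255,[0.25,0,1.2],[0,0,0]],[255,[0.25,0,1.7],[0,0,0]],[255,[0.25,0,2.1],[0,0,0]],[255,[0.25,0,2.1],[0,0,0]],[255,[0.25,0,2.1],[0,0,0]],[255,[0.25,0,2.1],[0,0,0]],[255,[0.25,0,2.1],[0,0,0]]]'
python3 -c "
from h import *
go(.6664,.099,.0161,1.4226)"
```

```text
clock: 30.73
eef_pos: [0.6662, 0.0986, 0.0193]
eef_rot: [3.141, -0.0, 1.423]
force: [-0.7, 0.5, -1.2]
finger_gap: 0.353
finger_force: 30.0
30.7333 pos [0.6662 0.0986 0.0193] [ 3.141 -0.     1.423] gap 0.353 F [-0.7  0.5 -1.2]
shift [0.04 0.01 0.32] turn [ 0. -0.  0.]
```

```bash
python3 -m inch '[[255,[0.03,0,0.1],[0,0,0]],[255,[0.03,0,0.2],[0,0,0]],[255,[0.03,0,0.25],[0,0,0]],[255,[0.03,0,0.25],[0,0,0]],[255,[0.03,0,0.25],[0,0,0]]]'; python3 -m inch '[[255,[0,0,0.07],[0,0,0]],[255,[0,0,0.07],[0,0,0]],[255,[0,0,0.07],[0,0,0]]]';python3 -m inch '[[255,[0,0,0.05],[0,0,0]],[255,[0,0,0.05],[0,0,0]],[255,[0,0,0.05],[0,0,0]]]'
```

```text
clock: 31.15
eef_pos: [0.6661, 0.099, 0.0165]
eef_rot: [-3.142, 0.0, 1.423]
force: [-0.4, 0.3, -0.7]
finger_gap: 0.354
finger_force: 30.0
clock: 31.4
eef_pos: [0.6662, 0.0989, 0.0161]
eef_rot: [3.141, -0.0, 1.423]
force: [-0.6, -0.8, 2.0]
finger_gap: 0.355
finger_force: 30.0
clock: 31.65
eef_pos: [0.6662, 0.0989, 0.0161]
eef_rot: [3.141, -0.0, 1.423]
force: [-2.7, -0.9, 7.2]
finger_gap: 0.357
finger_force: 30.0
```

```bash
python3 -m inch '[[255,[0,0,-0.06],[0,0,0]],[0,[0,0,-0.06],[0,0,0]],[0,[0,0,-0.06],[0,0,0]],[0,[0,0,-0.06],[0,0,0]],[0,[0,0,-0.06],[0,0,0]],[0,[0,0,-0.06],[0,0,0]],[0,[0,0,-0.06],[0,0,0]],[0,[0,0,-0.06],[0,0,0]],[0,[0,0,-1],[0,0,0]],[0,[0,0,-4],[0,0,0]]]';python3 -m inch '[[0,[0,0,-4],[0,0,0]],[0,[0,0,-8],[0,0,0]],[0,[0,0,-12],[0,0,0]],[0,[0,0,-16],[0,0,0]],[0,[-8,0,-20],[0,0,0]],[0,[-8,0,-20],[0,0,0]],[0,[-8,0,-20],[0,0,0]],[0,[-8,0,-20],[0,0,0]],[0,[-8,0,-20],[0,0,0]],[0,[-8,0,-20],[0,0,0]]]'
python3 -c "
from h import *
im,K,P=wrist('w7');cv2.imwrite('pics/w7z.png',cv2.resize(im[20:360,230:430],None,fx=1.7,fy=1.7))"
```

```text
clock: 32.48
eef_pos: [0.664, 0.0987, 0.0519]
eef_rot: [-3.135, 0.002, 1.423]
force: [-0.2, 0.2, 0.6]
finger_gap: 0.958
finger_force: 0.0
clock: 33.32
eef_pos: [0.6541, 0.0209, 0.2545]
eef_rot: [-3.14, -0.0, 1.424]
force: [-0.1, 0.5, -0.2]
finger_gap: 0.994
finger_force: 0.0
```

View pics/w7z.png

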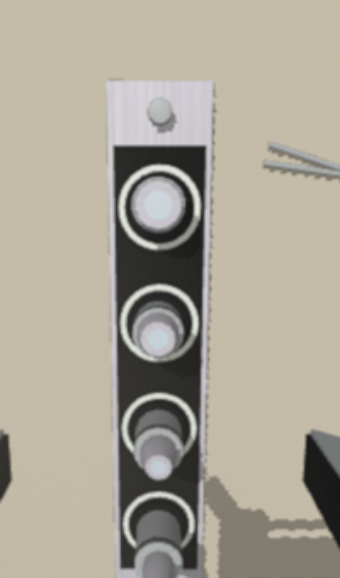

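All four stand upright and centred, in the order a, b, c, d from the short post (crop (160,110)) towards the tall one. The gripper is clear, so I hand the job in.

```bash
python3 -c "
from station import robot
print(robot.close_job())"
```

```text
the job is handed in; nothing more can be done
None
```

The job is handed in at about 33 s: all four objectives stand upright on their marks, longest (d) beside the tall stop, then c, b and a, d, b and c within about 1 mm of centre, a looking centred in the last picture, and the specimen was never touched.

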